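# Level the desk riser and hold the spirit level down

### The job

The small shelf on the desk slopes down towards its levelling foot. Swing the cam lock lever, whose plate covers the foot's knob, all the way open, then turn the knob until the bubble of the spirit level lying on the shelf sits between its two lines. Then let go of the knob, press the spirit level steadily down on the shelf with a light push of about 10 N, and finish while still pressing it, the bubble still centred; leave the lever open, keep the level where it lies, and leave the other things on the shelf and desk alone.

Things in the scene. Friction and masses are not known exactly. Their poses are not given: they have to be found in the camera images.
- stand: fixed base of the shelf: grey leg panel at the left end, steel foot at the right end. Origin on the desk under the middle of the shelf; z up, y along the shelf from the levelling foot (-y) to the hinged end (+y), x away from the robot; turned by up to 0.3 rad. The board is hinged about a line along x at the leg panel (y = 180, 90 mm high) and carried at the other end by the foot's screw.
- shelf_top (a point): middle of the upper face of the grey shelf board, 240 (x) by 380 (y) by 18 mm; moves with the board; z is the board's normal (upright when level), x and y as the stand's. The top is 110 mm above the desk when level; at the start the foot's end is 4 to 10 mm too low (slope 0.013 to 0.032 rad).
- foot_grip (a point): middle of the foot knob's grip, on its vertical axis at stand x = -40, y = -125 mm, 46 mm above the board's top: an upright black bar 46 long (point x), 14 thick (point y) and 38 mm tall, from 26 to 64 mm above the board; its start direction varies and tells nothing about the slope. Under it a steel disc of radius 26 mm, top 22 mm above the board. See foot_rim for turning.
- lever (a joint): swing of the cam lock lever, rad: 0 to 0.1 at the start (closed: it points to stand -y and its plate covers the foot's knob), 2.2 at its stop (open, knob clear: it points to stand +y and -x, over the shelf's front). It swings level about a vertical pin, clockwise seen from above, its end first moving to the robot; pushing its end takes about 2 N; it stays where left.
- lever_pivot (a point): top of the lock lever's vertical pin (14 mm thick), 80 mm above the board's top, at stand x = -40, y = -65 mm, 60 mm from the knob's axis. At the pin's foot a steel cam hub (radius 17 mm, 19 mm high) and, towards the knob, a fixed steel shoe 22 by 17 mm, 16 mm high.
- lever_end (a point): top of the lever's upright black handle post: 18 mm thick, from 76 to 108 mm above the board, 78 mm from the pin's axis. It stands on the lever's flat steel arm (18 mm wide, 68 to 76 mm above the board), which carries a round plate of radius 31 mm, centred 60 mm from the pin, just over the knob when closed.
- level: the spirit level: loose aluminium bar 220 (its y) by 28 (x) by 32 mm high, 0.35 kg, flat top, lying on the rear half of the board, along stand y within 0.12 rad. Origin in the middle of its underside. In a window in the middle of its top is a green vial with a pale bubble 16 mm long and two black lines 12.8 mm either side of the middle. The whole top may be pressed.
- bubble (a joint): place of the bubble along the vial's arc, in rad: 0 in the middle, positive towards the level's +y (the hinged end); 0.1 = 8 mm along the vial. It goes to the higher side: +0.075 to +0.2 at the start, about 5.9 times the slope; it lags by about 1 s. The bubble is between the lines while within 0.05 of 0.
- stapler: bystander: stapler 34 by 95 mm, 30 mm high, on the shelf near its front edge towards the hinged end. Origin in the middle of its underside.
- notes: bystander: white note pad 70 by 70 mm, 14 mm high, on the shelf near its hinged end. Origin in the middle of its underside.
- mug: bystander: white mug, 80 mm across, 92 mm high, on the desk. Origin in the middle of its underside.
- remote: bystander: white remote control 45 by 130 mm, 18 mm high, on the desk. Origin in the middle of its underside.
- punch: bystander: paper punch 100 by 120 mm, 60 mm high, on the desk. Origin in the middle of its underside.
- tape: bystander: roll of tape 76 mm across, 24 mm high, lying on the desk. Origin in the middle of its underside.
- clipbox: bystander: cardboard clip box 75 by 55 mm, 30 mm high, on the desk. Origin in the middle of its underside.
- foot_rim (a point): centre of the top of the knob's steel disc, 22 mm above the board, on its axis; turns with the knob. Turning the knob clockwise seen from above raises this end of shelf and knob about 4.1 mm per rad and shifts the bubble about -6.4 mm per rad; 1 to 2.3 rad clockwise is needed (0.2 Nm). It stays where left. While the lever is closed its plate bars the grip.
- bubble_mid (a point): middle of the bubble. In the level's frame it moves along y only, 25 mm above the underside: y = 0 when centred, +6 to +15 mm at the start; it is between the lines while y is within 4 mm of 0.

How it is judged:
On the way, in this order (a step that is already met when the one before it is completed fails the run):
1. the cam lever is swung open, the foot is free (value of joint lever above 1.9 rad), for 0.2 s.
2. the foot is turned until the shelf is level and the bubble stands between the lines (y of bubble_mid in the frame of level between -0.004 and 0.004 m and angle between shelf_top's own z axis and vertical below 0.0095 rad and value of joint lever above 1.9 rad and contact force between the fingers and level below 0.5 N), for 0.5 s.
At the end, for the whole second after the job is handed in: The robot presses the level on the shelf with 3 to 30 N, touching nothing of shelf, knob or lever; the level lies flat, at rest, within 35 mm of its start; bubble within 4.5 mm of the middle, shelf within 0.0095 rad of level, lever over 1.9 rad, through the last second (y of bubble_mid in the frame of level between -0.0045 and 0.0045 m and angle between shelf_top's own z axis and vertical below 0.0095 rad and contact force between level and stand above 5 N and height (world z) of level above 0.1 m and angle between level's own z axis and vertical below 0.03 rad and linear speed of level below 0.01 m/s and value of joint lever above 1.9 rad and distance of level from where it was at the start of the episode below 0.035 m and contact force between the fingers and level between 3 and 30 N and contact force between each of the fingers, the arm and stand below 0.5 N); the arm keeps its last pose, push and grip.
It fails at once if the spirit level is pushed more than 35 mm from its place (distance of level from where it was at the start of the episode above 0.035 m).
It fails at once if the level is pressed much too hard (over 60 N) (contact force between the fingers and level above 60 N).
It fails at once if another thing is moved by more than 30 mm (distance of any of stapler, notes, mug, remote, punch, tape, clipbox from where it was at the start of the episode above 0.03 m).
It also fails if it takes over 67 s, if anything falls off the work surface, if the arm or the gripper's body presses on something with over 40 N, if the wrist force passes 120 N, or if a joint passes its speed limit or range.

### The arm

A 6-joint arm with a two-finger parallel gripper is mounted at the origin on the work surface. World frame = base frame: x ahead of the robot, y to its left, z up, the work surface at z = 0. Lengths are in m, angles in rad, forces in N, time in s.
With the tool pointing down it reaches from about 0.35 to 0.775 m from the base axis. Payload 5.5 kg.
Tool frame: the origin (TCP) lies on the centre line of the jaws, within the pads' length; the fingertips stand 8 mm ahead of it and the grasp point (between the pads) lies 11 mm behind it; z points along the fingers, y is the direction in which the jaws open and shut (so a half turn about z gives the same grasp; the last joint's range is limited). The gripper opens to 85 mm and grips with 20 to 120 N. Pads are 22 mm wide; open, the fingers measure 114 mm over their backs; the gripper's body (76 mm by 85 mm) begins 54 mm behind the grasp point. The pads swing forward as they close: fully open they stand 13 mm farther back than shut.
Start: joints at [-1.264, 0.313, 0.046, 1.304, 0, 1.431], TCP at [0.248, -0.519, 0.239] pointing down, gripper open.
Joint ranges: [-2.76, 2.76], [-0.86, 1.69], [-1.03, 1.26], [-2.2, 2.34], [-1.47, 1.5], [-3.14, 3.14]. Speed limits (rad/s): [2.57, 2.57, 3.14, 3.14, 3.14, 3.14].

### API

Orientations are given as a unit quaternion [w, x, y, z].
In Python, from workcell import env gives the robot as it stands. The module is installed in compiled form; this text tells all that it offers.
- The arm moves only by the tool play_rows, never from a script. Its argument "steps" is a list of rows, each an object with "claw": the closure in counts, from 0 (fully open) to 255 (shut); "dp": the shift along the tool's x, y, z in m, a list of three; "angular": the turn, a rotation vector about the tool's x, y, z in degrees, a list of three. In form: [{"claw": claw, "dp": [dx, dy, dz], "angular": [wx, wy, wz]}, ...]. A call has exactly 8 rows; each row shifts and turns the commanded pose from where the row before left it, along the tool's axes as they then stand; what a row does not reach is not made up. A row lasts 1/12 s, in which the tool goes at most 41.7 mm and 7.16 degrees, less where a joint would pass 70% of its speed; a pose out of reach is approached as far as the arm can. A call is refused whole if a number of a shift passes 0.0417 or a number of a turn 7.16, either way. A call with a gripper value outside its range is refused whole. The fingers move at their own pace and stop on an object; "force" is the grip in N (left out, the last holds). Time passes only in rows, so rows that do not move let the fingers close, or fill a call up. It gives the time, the measured TCP pose, the force and the opening at its end, in the units of the state.
- env.get_state(): the state, without advancing time (a new reading comes with each control period).
- env.read_camera(name): name is "side" or "top"; returns (picture, depth): 400x640x3 uint8, red, green, blue; 400x640 float32, m along the optical axis (not along the pixel's ray), 0 where there is no reading.
- env.calibration(name): a dict with "fx", "fy", "cx", "cy" (pixels), "k1" (the pictures are not rectified: a ray, as slopes to the right and down, at radius r is drawn at 1 + k1 r^2 times it, then the intrinsics apply), "world_from_camera" (4x4, takes a point from camera to world coordinates). Camera axes: x right, y down, z forward; pixel columns grow to the right and rows downward; lengths in m; the calibration is good to about 2 mm. A picture is of the moment at which its call begins. calibration takes no time and is no camera call.
- env.hand_in(): hands the job in, once; it reports no verdict.
The state is a dict: "clock": time; "joint_pos": joint angles; "qvel": joint speeds; "tau": joint torques, N m; "tcp_pos": TCP position; "orientation": TCP orientation; "wrist_force": force on the tool from outside, world axes, zero at the start; "ft_torque": the same for the moment, N m; "finger_gap": finger opening in m.
Only numpy, scipy, OpenCV 4.12 (cv2) and the standard library are available. Lean on these libraries where they do the work, as an engineer would, in place of code of your own. Each camera call takes 0.05 s, during which the arm holds its last target. There are 200 camera calls.

## Working session

There is one attempt and no reset: what is moved stays moved. The work goes in short steps, Python scripts to look and compute and a tool call to move; the robot and the scene stay as the last step left them, time stands still between calls to the robot, and variables do not carry over. Pictures are saved under pics/ and viewed, about 8 in all and at most 12, crops included, and the job is handed in when it is done.

Besides the shell and the picture viewer there is one more tool, called after "Emit:" as a command line: name --argument value ..., lists and objects as JSON in quotes. play_rows: Moves the arm, as the interface text tells. Its arguments: {"type":"object","properties":{"steps":{"type":"array","items":{"type":"object","properties":{"claw":{"type":"number"},"dp":{"type":"array","items":{"type":"number"}},"angular":{"type":"array","items":{"type":"number"}}}}},"force":{"type":"number"}},"required":["steps"]}

```bash
mkdir -p pics; cat > h.py <<'E'
import numpy as np, cv2
from workcell import env
def grab(n):
    p,d=env.read_camera(n); return p,d,env.calibration(n)
def ray(c,u,v):
    x=(u-c["cx"])/c["fx"]; y=(v-c["cy"])/c["fy"]
    a,b=x,y
    for _ in range(10):
        s=1+c["k1"]*(a*a+b*b); a,b=x/s,y/s
    return np.array([a,b,1.])
def pt(c,u,v,d):
    T=c["world_from_camera"]; return T[:3,:3]@(ray(c,u,v)*d)+T[:3,3]
def onz(c,u,v,z):
    T=c["world_from_camera"]; r=T[:3,:3]@ray(c,u,v); o=T[:3,3]; return o+r*(z-o[2])/r[2]
def proj(c,P):
    T=c["world_from_camera"]; q=T[:3,:3].T@(np.array(P)-T[:3,3]); a,b=q[:2]/q[2]; s=1+c["k1"]*(a*a+b*b)
    return np.array([c["fx"]*a*s+c["cx"],c["fy"]*b*s+c["cy"]])
def cloud(c,d):
    v,u=np.mgrid[0:400,0:640]
    K=np.array([[c["fx"],0,c["cx"]],[0,c["fy"],c["cy"]],[0,0,1.]])
    n=cv2.undistortPoints(np.stack([u,v],-1).reshape(-1,1,2).astype(float),K,np.array([c["k1"],0,0,0.])).reshape(400,640,2)
    q=np.dstack([n,np.ones((400,640))])*d[...,None]; T=c["world_from_camera"]
    return q@T[:3,:3].T+T[:3,3]
E
python3 - <<'E'
from h import *
print(env.get_state())
for n in("top","side"):
    p,d,c=grab(n); cv2.imwrite(f"pics/{n}0.png",p[...,::-1]); np.savez(f"{n}0.npz",p=p,d=d); print(n,c)
E
```

```text
{'clock': 0.0, 'joint_pos': array([-1.26361285e+00,  3.13978338e-01,  4.49654666e-02,  1.30358987e+00,
        1.25493161e-05,  1.43117366e+00]), 'qvel': array([ 1.18900096e-03,  8.23698737e-04, -5.70794968e-04,  5.78827739e-05,
       -1.48192992e-03,  1.58030109e-03]), 'tau': array([ 6.03295721e-04, -4.80630040e+01,  2.98529577e+01,  1.92665379e-02,
       -1.31421598e-04, -4.77779054e-06]), 'tcp_pos': array([ 0.248281  , -0.51808173,  0.23841588]), 'orientation': array([-9.00564256e-04,  9.75148752e-01,  2.21549308e-01, -6.93299224e-05]), 'wrist_force': array([ 0.09160918, -0.3997038 ,  0.60424488]), 'ft_torque': array([ 0.03438811,  0.03236592, -0.04954432]), 'finger_gap': 0.08587902373763305}
top {'fx': 477.78302639499054, 'fy': 477.78302639499054, 'cx': 322.2523535216736, 'cy': 196.85623194285904, 'k1': -0.03607692928096914, 'world_from_camera': array([[ 0.00416195, -0.99248815,  0.12227003,  0.27969187],
       [-0.99996351, -0.00504278, -0.00689544,  0.03747136],
       [ 0.00746022, -0.12223687, -0.99247292,  1.79012346],
       [ 0.        ,  0.        ,  0.        ,  1.        ]])}
side {'fx': 513.8195300536934, 'fy': 513.8195300536934, 'cx': 317.22263623249574, 'cy': 195.06950512063273, 'k1': -0.00043100763586190476, 'world_from_camera': array([[ 0.91583653, -0.30308046,  0.26341162,  0.03211284],
       [-0.4014997 , -0.70167625,  0.5885987 , -0.96096682],
       [ 0.00643691, -0.64481988, -0.76430746,  1.45476831],
       [ 0.        ,  0.        ,  0.        ,  1.        ]])}
```

View pics/top0.png

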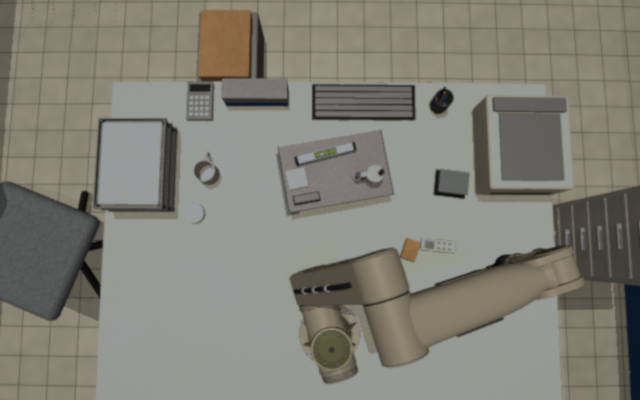

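View pics/side0.png

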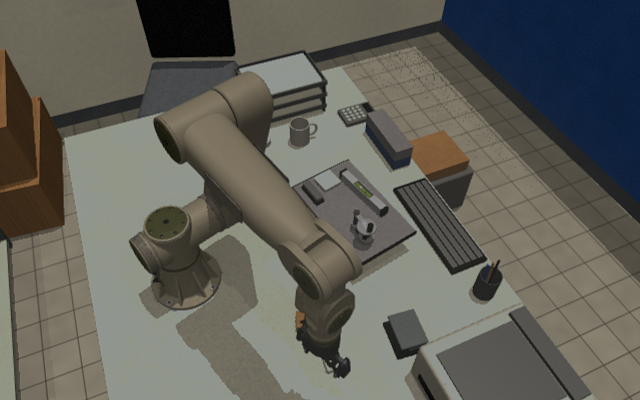

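The top view shows the shelf at (278..393, 131..213), the level at (325,154), and the lever plate at (376,174). The handle post and pin are near (360-385,176).

```bash
python3 - <<'E'
from h import *
f=np.load("top0.npz");p,d=f["p"],f["d"];c=env.calibration("top");P=cloud(c,d)
z=P[...,2]
box=np.zeros(z.shape,bool);box[120:225,265:405]=1
m=box&(z>0.085)&(z<0.30)
n,l,s,_=cv2.connectedComponentsWithStats(m.astype(np.uint8)); k=1+np.argmax(s[1:,4]); m=l==k
# rectangle of top: project on XY
q=P[m][:,:2].astype(np.float32); r=cv2.minAreaRect(q); print("rect",r); print(cv2.boxPoints(r))
# plane fit of board
b=m&(z<0.118); A=P[b]; 
for _ in range(3):
    X=np.c_[A[:,:2],np.ones(len(A))]; co=np.linalg.lstsq(X,A[:,2],rcond=None)[0]; e=A[:,2]-X@co; A=A[abs(e)<2.5*e.std()]
print("plane",co,e.std())
h=z-(P[...,0]*co[0]+P[...,1]*co[1]+co[2])
for lo,hi in((.024,.038),(.06,.09),(.095,.125)):
    mm=m&(h>lo)&(h<hi); n,l,s,ce=cv2.connectedComponentsWithStats(mm.astype(np.uint8))
    for i in range(1,n):
        if s[i,4]>8: print(lo,s[i],P[l==i].mean(0), cv2.minAreaRect(P[l==i][:,:2].astype(np.float32)))
hsv=cv2.cvtColor(p,cv2.COLOR_RGB2HSV)
g=box&(hsv[...,1]>100)&(hsv[...,0]>30)&(hsv[...,0]<80); print("green",g.sum(),P[g].mean(0) if g.any() else 0)
cv2.imwrite("pics/c.png",cv2.hconcat([cv2.resize(p[125:220,270:400,::-1],None,fx=6,fy=6,interpolation=2)]))
E
```

```text
rect ((0.5855135917663574, -0.02123643457889557), (0.24273250997066498, 0.38206395506858826), 10.248042106628418)
[[ 0.43209702  0.1451557 ]
 [ 0.50007004 -0.23081309]
 [ 0.73893017 -0.18762857]
 [ 0.67095715  0.18834022]]
plane [-0.00615882  0.02861251  0.11052529] 0.0037962497378011173
0.024 [295 142  62  22 428] [0.64145199 0.01580021 0.13820914] ((0.6419147253036499, 0.015600606799125671), (0.030505461618304253, 0.2211335152387619), 14.937078475952148)
0.024 [294 192  26  11 185] [0.48225459 0.08136075 0.14006987] ((0.4825070798397064, 0.08113686740398407), (0.027870628982782364, 0.0885826125741005), 10.937363624572754)
0.06 [355 164  29  18 292] [ 0.56109657 -0.14148185  0.17956775] ((0.5548955798149109, -0.13826997578144073), (0.06148199737071991, 0.09356436878442764), 26.529401779174805)
0.095 [379 169   6   6  23] [ 0.56310407 -0.17229185  0.20885971] ((0.563559889793396, -0.17359086871147156), (0.01433148980140686, 0.015427004545927048), 20.79165267944336)
green 47 [0.64105981 0.01338191 0.13590469]
```

View pics/c.png

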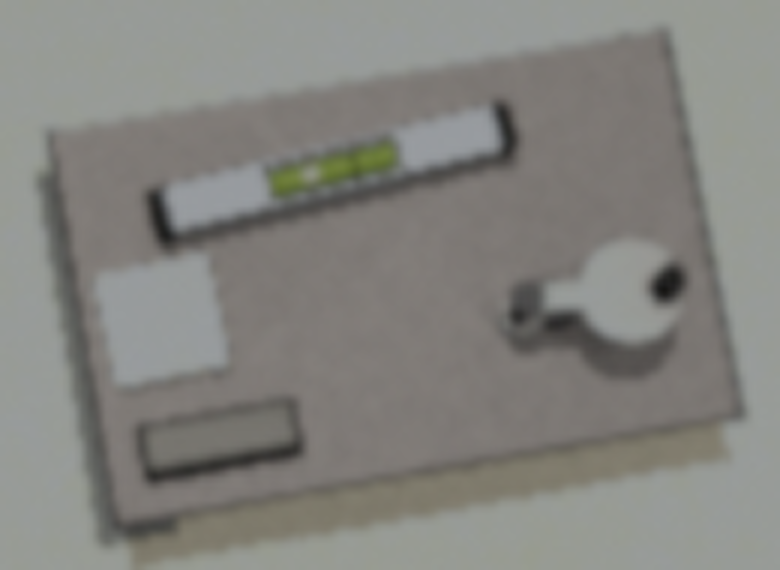

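The crop shows the bubble about 14 mm towards the hinged end (bubble at (312,173), vial middle near (335,167)), so the foot is about 9 mm low. The stand's yaw is about 0.18 rad. The post is at about (0.5635, -0.173), top z 0.209, which matches the geometry. Next I move above the post.

Emit:
play_rows --steps '[{"claw": 100,"dp": [0.0271,-0.0109,0.0],"angular": [0,0,0]},{"claw": 100,"dp": [0.0271,-0.0109,0.0],"angular": [0,0,0]},{"claw": 100,"dp": [0.0271,-0.0109,0.0],"angular": [0,0,0]},{"claw": 100,"dp": [0.0271,-0.0109,0.0],"angular": [0,0,0]},{"claw": 100,"dp": [0.0271,-0.0109,0.0],"angular": [0,0,0]},{"claw": 100,"dp": [0.0271,-0.0109,0.0],"angular": [0,0,0]},{"claw": 100,"dp": [0.0271,-0.0109,0.0],"angular": [0,0,0]},{"claw": 100,"dp": [0.0271,-0.0109,0.0],"angular": [0,0,0]}]' --force 30

```text
clock: 0.77
tcp_pos: [0.4069, -0.3449, 0.2389]
orientation: [-0.0, 0.975, 0.221, -0.0]
wrist_force: [-0.6, 0.1, 0.4]
finger_gap: 0.0521
```

Emit:
play_rows --steps '[{"claw": 100,"dp": [0.0271,-0.0109,0.0],"angular": [0,0,0]},{"claw": 100,"dp": [0.0271,-0.0109,0.0],"angular": [0,0,0]},{"claw": 100,"dp": [0.0271,-0.0109,0.0],"angular": [0,0,0]},{"claw": 100,"dp": [0.0271,-0.0109,0.0],"angular": [0,0,0]},{"claw": 100,"dp": [0.0271,-0.0109,0.0],"angular": [0,0,0]},{"claw": 100,"dp": [0.0271,-0.0109,0.0],"angular": [0,0,0]},{"claw": 100,"dp": [0.0271,-0.0109,0.0],"angular": [0,0,0]},{"claw": 100,"dp": [0.0271,-0.0109,0.0],"angular": [0,0,0]}]'

```text
clock: 1.43
tcp_pos: [0.5647, -0.1726, 0.2388]
orientation: [-0.0, 0.975, 0.222, -0.0]
wrist_force: [-0.6, -0.6, 0.5]
finger_gap: 0.0517
```

Emit:
play_rows --steps '[{"claw": 100,"dp": [0,0,0],"angular": [0,0,-6.6]},{"claw": 100,"dp": [0,0,0],"angular": [0,0,-6.6]},{"claw": 100,"dp": [0,0,0],"angular": [0,0,-6.6]},{"claw": 100,"dp": [0,0,0],"angular": [0,0,-6.6]},{"claw": 100,"dp": [0,0,0],"angular": [0,0,-6.6]},{"claw": 100,"dp": [0,0,0],"angular": [0,0,-6.6]},{"claw": 100,"dp": [0,0,0],"angular": [0,0,-6.6]},{"claw": 100,"dp": [0,0,0],"angular": [0,0,-6.6]}]'

```text
clock: 2.1
tcp_pos: [0.5638, -0.1738, 0.2387]
orientation: [-0.001, 0.773, 0.634, -0.0]
wrist_force: [-0.2, -0.8, -0.3]
finger_gap: 0.0517
```

Emit:
play_rows --steps '[{"claw": 100,"dp": [0,0,0],"angular": [0,0,-6.6]},{"claw": 100,"dp": [0,0,0],"angular": [0,0,-6.6]},{"claw": 100,"dp": [0,0,0],"angular": [0,0,-6.6]},{"claw": 100,"dp": [0,0,0],"angular": [0,0,-6.6]},{"claw": 100,"dp": [0,0,0],"angular": [0,0,-6.6]},{"claw": 100,"dp": [0,0,0],"angular": [0,0,-6.6]},{"claw": 100,"dp": [0,0,0],"angular": [0,0,-6.6]},{"claw": 100,"dp": [0,0,0],"angular": [0,0,-6.6]}]'

```text
clock: 2.77
tcp_pos: [0.5638, -0.1738, 0.2387]
orientation: [-0.001, 0.411, 0.912, -0.0]
wrist_force: [0.4, 0.6, -0.3]
finger_gap: 0.0516
```

Emit:
play_rows --steps '[{"claw": 100,"dp": [0,0,0],"angular": [0,0,-6.6]},{"claw": 100,"dp": [0,0,0],"angular": [0,0,-6.6]},{"claw": 100,"dp": [0,0,0],"angular": [0,0,-6.6]},{"claw": 100,"dp": [0,0,0],"angular": [0,0,-6.6]},{"claw": 100,"dp": [0,0,0],"angular": [0,0,-6.6]},{"claw": 100,"dp": [0,0,0],"angular": [0,0,-6.6]},{"claw": 100,"dp": [0,0,0],"angular": [0,0,-6.6]},{"claw": 100,"dp": [0,0,0],"angular": [0,0,-6.6]}]'

```text
clock: 3.43
tcp_pos: [0.5638, -0.1738, 0.2387]
orientation: [-0.001, -0.038, 0.999, 0.0]
wrist_force: [0.5, -0.8, -0.8]
finger_gap: 0.052
```

Emit:
play_rows --steps '[{"claw": 100,"dp": [0,0,0.0076],"angular": [0,0,0]},{"claw": 100,"dp": [0,0,0.0076],"angular": [0,0,0]},{"claw": 100,"dp": [0,0,0.0076],"angular": [0,0,0]},{"claw": 100,"dp": [0,0,0.0076],"angular": [0,0,0]},{"claw": 100,"dp": [0,0,0.0076],"angular": [0,0,0]},{"claw": 100,"dp": [0,0,0.0076],"angular": [0,0,0]},{"claw": 100,"dp": [0,0,0],"angular": [0,0,0]},{"claw": 100,"dp": [0,0,0],"angular": [0,0,0]}]'

```text
clock: 4.1
tcp_pos: [0.5637, -0.1738, 0.1929]
orientation: [-0.001, -0.035, 0.999, 0.0]
wrist_force: [0.6, 0.1, 0.5]
finger_gap: 0.0518
```

Emit:
play_rows --steps '[{"claw": 255,"dp": [0,0,0],"angular": [0,0,0]},{"claw": 255,"dp": [0,0,0],"angular": [0,0,0]},{"claw": 255,"dp": [0,0,0],"angular": [0,0,0]},{"claw": 255,"dp": [0,0,0],"angular": [0,0,0]},{"claw": 255,"dp": [0,0,0],"angular": [0,0,0]},{"claw": 255,"dp": [0,0,0],"angular": [0,0,0]},{"claw": 255,"dp": [0,0,0],"angular": [0,0,0]},{"claw": 255,"dp": [0,0,0],"angular": [0,0,0]}]'

```text
clock: 4.77
tcp_pos: [0.5642, -0.1707, 0.1946]
orientation: [0.001, -0.036, 0.999, 0.003]
wrist_force: [-0.3, 9.5, 4.5]
finger_gap: 0.0168
```

Emit:
play_rows --steps '[{"claw": 255,"dp": [0,0.0035,0],"angular": [0,0,0]},{"claw": 255,"dp": [0.00795,0.0004,0],"angular": [0,0,5.85]},{"claw": 255,"dp": [0.00795,0.0004,0],"angular": [0,0,5.85]},{"claw": 255,"dp": [0.00795,0.0004,0],"angular": [0,0,5.85]},{"claw": 255,"dp": [0.00795,0.0004,0],"angular": [0,0,5.85]},{"claw": 255,"dp": [0.00795,0.0004,0],"angular": [0,0,5.85]},{"claw": 255,"dp": [0.00795,0.0004,0],"angular": [0,0,5.85]},{"claw": 255,"dp": [0,0,0],"angular": [0,0,0]}]'

```text
clock: 5.43
tcp_pos: [0.5176, -0.1601, 0.1952]
orientation: [0.001, 0.27, 0.963, -0.001]
wrist_force: [-3.2, -3.3, 5.5]
finger_gap: 0.0168
```

Emit:
play_rows --steps '[{"claw": 255,"dp": [0.00795,0.0004,-0.0015],"angular": [0,0,5.85]},{"claw": 255,"dp": [0.00795,0.0004,0],"angular": [0,0,5.85]},{"claw": 255,"dp": [0.00795,0.0004,0],"angular": [0,0,5.85]},{"claw": 255,"dp": [0.00795,0.0004,0],"angular": [0,0,5.85]},{"claw": 255,"dp": [0.00795,0.0004,0],"angular": [0,0,5.85]},{"claw": 255,"dp": [0.00795,0.0004,0],"angular": [0,0,5.85]},{"claw": 255,"dp": [0.00795,0.0004,0],"angular": [0,0,5.85]},{"claw": 255,"dp": [0,0,0],"angular": [0,0,0]}]'

```text
clock: 6.1
tcp_pos: [0.483, -0.1172, 0.1966]
orientation: [0.0, 0.589, 0.808, -0.002]
wrist_force: [-7.4, -4.2, 10.3]
finger_gap: 0.0164
```

Emit:
play_rows --steps '[{"claw": 255,"dp": [0.00795,0.0004,0],"angular": [0,0,5.85]},{"claw": 255,"dp": [0.00795,0.0004,0],"angular": [0,0,5.85]},{"claw": 255,"dp": [0.00795,0.0004,0],"angular": [0,0,5.85]},{"claw": 255,"dp": [0.00795,0.0004,0],"angular": [0,0,5.85]},{"claw": 255,"dp": [0.00795,0.0004,0],"angular": [0,0,5.85]},{"claw": 255,"dp": [0.00795,0.0004,0],"angular": [0,0,5.85]},{"claw": 255,"dp": [0.00795,0.0004,0],"angular": [0,0,5.85]},{"claw": 255,"dp": [0,0,0],"angular": [0,0,0]}]'

```text
clock: 6.77
tcp_pos: [0.4856, -0.0615, 0.1978]
orientation: [0.0, 0.834, 0.551, -0.0]
wrist_force: [-11.3, 0.7, 22.1]
finger_gap: 0.0163
```

Emit:
play_rows --steps '[{"claw": 100,"dp": [0,0,0],"angular": [0,0,0]},{"claw": 100,"dp": [0,0,0],"angular": [0,0,0]},{"claw": 100,"dp": [0,0,0],"angular": [0,0,0]},{"claw": 100,"dp": [0,0,-0.01],"angular": [0,0,0]},{"claw": 100,"dp": [0,0,-0.03],"angular": [0,0,0]},{"claw": 100,"dp": [0,0,-0.03],"angular": [0,0,0]},{"claw": 100,"dp": [0.03,0.02,0],"angular": [0,0,0]},{"claw": 100,"dp": [0,0,0],"angular": [0,0,0]}]'

```text
clock: 7.43
tcp_pos: [0.5214, -0.0416, 0.2675]
orientation: [0.002, 0.833, 0.553, 0.003]
wrist_force: [0.1, 0.3, -0.2]
finger_gap: 0.0519
```

```bash
python3 - <<'E'
from h import *
a=[]
for n in("top","side"):
    p,d,c=grab(n); np.savez(f"{n}1.npz",p=p,d=d)
    u,v=proj(c,(0.5645,-0.1495,0.15)); print(n,u,v)
    u,v=int(u),int(v); a.append(cv2.resize(p[max(v-50,0):v+50,max(u-65,0):u+65,::-1],(780//2,300),interpolation=2))
cv2.imwrite("pics/d.png",cv2.hconcat(a)); print(env.get_state()["tcp_pos"])
E
```

```text
top 372.7410633099069 173.53908109793556
side 366.0167036558651 230.25397721275874
[ 0.51754123 -0.04222541  0.26541659]
```

View pics/d.png

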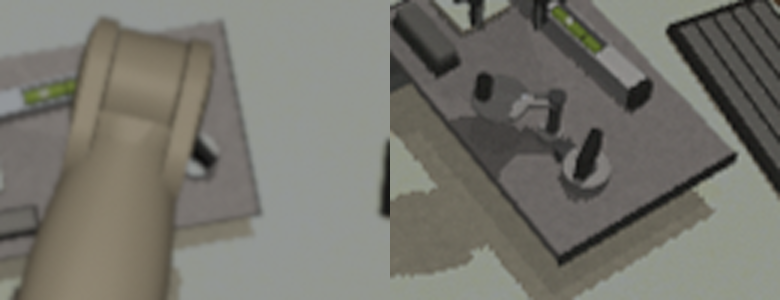

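The side crop shows the lever open, with the plate at (500,97) and its post towards the front left. The knob is clear at (587,158). Next I measure the grip bar's direction.

```bash
python3 - <<'E'
from h import *
for n in("side","top"):
    f=np.load(n+"1.npz");p,d=f["p"],f["d"];c=env.calibration(n);P=cloud(c,d)
    r=np.hypot(P[...,0]-.5645,P[...,1]+.1495)
    m=(r<.045)&(P[...,2]>.155)&(P[...,2]<.175)
    print(n,m.sum(),P[m].mean(0),cv2.minAreaRect(P[m][:,:2].astype(np.float32)))
    if m.sum()>3: print(cv2.boxPoints(cv2.minAreaRect(P[m][:,:2].astype(np.float32))),np.linalg.eigh(np.cov(P[m][:,:2].T)))
    dk=(r<.045)&(P[...,2]>.125)&(p.max(-1)<60)
    a=np.argwhere(dk)[:,::-1].astype(np.float32)
    z=.101+.064
    w=np.array([onz(c,u,v,z)[:2] for u,v in a]); print("dark",len(w)); 
    if len(w)>3: print(w.mean(0),cv2.minAreaRect(w.astype(np.float32)))
    m2=(r<.05)&(P[...,2]>.115)&(P[...,2]<.132)&(p.max(-1)>90); print("disc",m2.sum(),P[m2].mean(0))
E
```

```text
side 56 [ 0.56600354 -0.15378689  0.16283801] ((0.5675069093704224, -0.15207917988300323), (0.050934720784425735, 0.01393965445458889), 38.026023864746094)
[[ 0.5431519  -0.16227722]
 [ 0.55173904 -0.17325792]
 [ 0.5918619  -0.14188114]
 [ 0.5832748  -0.13090044]] EighResult(eigenvalues=array([1.62020605e-05, 1.88624953e-04]), eigenvectors=array([[ 0.67351975, -0.73916923],
       [-0.73916923, -0.67351975]]))
dark 86
[ 0.55884638 -0.16284729] ((0.5591080188751221, -0.16201965510845184), (0.06641193479299545, 0.01758696138858795), 47.787715911865234)
disc 90 [ 0.56770964 -0.15256852  0.12181192]
top 44 [ 0.56347715 -0.15584751  0.1656792 ] ((0.5642268061637878, -0.15596023201942444), (0.03460254520177841, 0.015134766697883606), 43.1353759765625)
[[ 0.54642737 -0.16226731]
 [ 0.55677533 -0.17331176]
 [ 0.58202624 -0.14965315]
 [ 0.5716783  -0.13860871]] EighResult(eigenvalues=array([2.23073710e-05, 9.51704058e-05]), eigenvectors=array([[ 0.60680234, -0.79485277],
       [-0.79485277, -0.60680234]]))
dark 41
[ 0.55903722 -0.15312699] ((0.5585922598838806, -0.15208128094673157), (0.0318245030939579, 0.017351290211081505), 44.525794982910156)
disc 45 [ 0.5631059  -0.15617577  0.12397058]
```

Emit:
play_rows --steps '[{"claw": 140,"dp": [-0.01025,0.011,0],"angular": [0,0,0]},{"claw": 140,"dp": [-0.01025,0.011,0],"angular": [0,0,0]},{"claw": 140,"dp": [-0.01025,0.011,0],"angular": [0,0,0]},{"claw": 140,"dp": [-0.01025,0.011,0],"angular": [0,0,0]},{"claw": 140,"dp": [-0.01025,0.011,0],"angular": [0,0,0]},{"claw": 140,"dp": [-0.01025,0.011,0],"angular": [0,0,0]},{"claw": 140,"dp": [-0.01025,0.011,0],"angular": [0,0,0]},{"claw": 140,"dp": [-0.01025,0.011,0],"angular": [0,0,0]}]'

```text
clock: 8.2
tcp_pos: [0.5662, -0.1542, 0.2651]
orientation: [-0.0, 0.834, 0.552, -0.0]
wrist_force: [0.3, 0.4, 0.0]
finger_gap: 0.0388
```

Emit:
play_rows --steps '[{"claw": 140,"dp": [0,0,0],"angular": [0,0,-6.4]},{"claw": 140,"dp": [0,0,0],"angular": [0,0,-6.4]},{"claw": 140,"dp": [0,0,0],"angular": [0,0,-6.4]},{"claw": 140,"dp": [0,0,0],"angular": [0,0,-6.4]},{"claw": 140,"dp": [0,0,0],"angular": [0,0,-6.4]},{"claw": 140,"dp": [0,0,0],"angular": [0,0,-6.4]},{"claw": 140,"dp": [0,0,0],"angular": [0,0,-6.4]},{"claw": 140,"dp": [0,0,0],"angular": [0,0,-6.4]}]'

```text
clock: 8.87
tcp_pos: [0.566, -0.1533, 0.2651]
orientation: [-0.0, 0.511, 0.859, -0.0]
wrist_force: [0.5, 0.2, -0.4]
finger_gap: 0.0387
```

Emit:
play_rows --steps '[{"claw": 140,"dp": [0,0,0],"angular": [0,0,-6.4]},{"claw": 140,"dp": [0,0,0],"angular": [0,0,-6.4]},{"claw": 140,"dp": [0,0,0],"angular": [0,0,-6.4]},{"claw": 140,"dp": [0,0,0],"angular": [0,0,-6.4]},{"claw": 140,"dp": [0,0,0],"angular": [0,0,-6.4]},{"claw": 140,"dp": [0,0,0],"angular": [0,0,-6.4]},{"claw": 140,"dp": [0,0,0],"angular": [0,0,-6.4]},{"claw": 140,"dp": [0,0,0],"angular": [0,0,-6.4]}]'

```text
clock: 9.53
tcp_pos: [0.5659, -0.1533, 0.265]
orientation: [-0.0, 0.09, 0.996, -0.0]
wrist_force: [0.0, -0.9, 0.4]
finger_gap: 0.0386
```

Emit:
play_rows --steps '[{"claw": 140,"dp": [0,0,0],"angular": [0,0,-6.4]},{"claw": 140,"dp": [0,0,0],"angular": [0,0,-6.4]},{"claw": 140,"dp": [0,0,0],"angular": [0,0,-6.4]},{"claw": 140,"dp": [0,0,0],"angular": [0,0,-6.4]},{"claw": 140,"dp": [0,0,0],"angular": [0,0,-6.4]},{"claw": 140,"dp": [0,0,0],"angular": [0,0,-6.4]},{"claw": 140,"dp": [0,0,0],"angular": [0,0,-6.4]},{"claw": 140,"dp": [0,0,0],"angular": [0,0,-6.4]}]'

```text
clock: 10.2
tcp_pos: [0.566, -0.1533, 0.265]
orientation: [-0.0, -0.349, 0.937, 0.0]
wrist_force: [-0.0, 0.0, 0.6]
finger_gap: 0.0383
```

```bash
python3 - <<'E'
from h import *
s=env.get_state();q=s["orientation"];print(s["tcp_pos"],s["joint_pos"],s["finger_gap"],np.degrees(2*np.arctan2(q[2],q[1])))
p,d,c=grab("side"); np.savez("side2.npz",p=p,d=d); P=cloud(c,d)
# lever post: dark, high
m=(P[...,2]>.195)&(P[...,2]<.225)&(np.hypot(P[...,0]-.486,P[...,1]+.06)<.03); print("post",m.sum(),P[m].mean(0))
hsv=cv2.cvtColor(p,cv2.COLOR_RGB2HSV); g=(hsv[...,1]>100)&(hsv[...,0]>28)&(hsv[...,0]<80)&(np.hypot(P[...,0]-.641,P[...,1]-.0134)<.06)
print(g.sum(), np.argwhere(g).mean(0))
v,u=np.argwhere(g).mean(0).astype(int)
a=cv2.resize(p[v-20:v+20,u-26:u+26,::-1],(520,400),interpolation=2)
cv2.imwrite("pics/e.png",a)
E
```

```text
[ 0.56595633 -0.1533138   0.26503691] [-4.01356505e-01  3.30979016e-01  1.33505737e-01  1.37348657e+00
 -1.01134420e-04 -1.11507090e+00] 0.03826213738553069 220.89282331302698
post 33 [ 0.48391272 -0.06566357  0.20720473]
6 [190.83333333 362.33333333]
```

View pics/e.png

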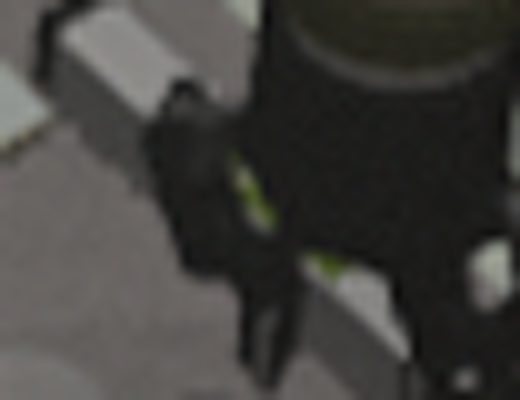

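The crop shows the gripper hiding the vial from the side camera, so I will check the bubble with the top camera. I descend onto the knob.

Emit:
play_rows --steps '[{"claw": 140,"dp": [0,0,0.018],"angular": [0,0,0]},{"claw": 140,"dp": [0,0,0.018],"angular": [0,0,0]},{"claw": 140,"dp": [0,0,0.018],"angular": [0,0,0]},{"claw": 140,"dp": [0,0,0.018],"angular": [0,0,0]},{"claw": 140,"dp": [0,0,0.018],"angular": [0,0,0]},{"claw": 140,"dp": [0,0,0.018],"angular": [0,0,0]},{"claw": 140,"dp": [0,0,0.018],"angular": [0,0,0]},{"claw": 140,"dp": [0,0,0],"angular": [0,0,0]}]'

```text
clock: 10.92
tcp_pos: [0.5636, -0.1521, 0.1353]
orientation: [-0.002, -0.346, 0.938, 0.002]
wrist_force: [-1.5, 0.5, -1.3]
finger_gap: 0.0388
```

Emit:
play_rows --force 60 --steps '[{"claw": 255,"dp": [0,0,0],"angular": [0,0,0]},{"claw": 255,"dp": [0,0,0],"angular": [0,0,0]},{"claw": 255,"dp": [0,0,0],"angular": [0,0,0]},{"claw": 255,"dp": [0,0,0],"angular": [0,0,0]},{"claw": 255,"dp": [0,0,0],"angular": [0,0,0]},{"claw": 255,"dp": [0,0,0],"angular": [0,0,0]},{"claw": 255,"dp": [0,0,0],"angular": [0,0,0]},{"claw": 255,"dp": [0,0,0],"angular": [0,0,0]}]'

```text
clock: 11.58
tcp_pos: [0.5655, -0.1521, 0.1401]
orientation: [0.0, -0.347, 0.938, -0.0]
wrist_force: [-4.6, 2.1, 6.8]
finger_gap: 0.0127
```

```bash
cat > bub.py <<'E'
from h import *
def bub(n="top"):
    # bubble & vial along level axis, from original yaw; vial region = level window
    c=env.calibration(n); r=[]
    p,d=env.read_camera(n)
    hsv=cv2.cvtColor(p,cv2.COLOR_RGB2HSV)
    u0,v0=proj(c,(0.6411,0.0145,.135)); u0,v0=int(u0),int(v0)
    k=np.zeros(p.shape[:2],bool);k[v0-20:v0+20,u0-30:u0+30]=1
    g=k&(hsv[...,1]>90)&(hsv[...,0]>25)&(hsv[...,0]<80)
    print(n,g.sum(),u0,v0)
    cv2.imwrite(f"pics/b_{n}.png",cv2.resize(p[v0-15:v0+15,u0-20:u0+20,::-1],(640,480),interpolation=cv2.INTER_NEAREST))
    return p,g,c
E
python3 - <<'E'
from bub import *
s=env.get_state();print(s["wrist_force"],s["ft_torque"],s["tcp_pos"])
bub()
E
```

```text
[-4.57297966  2.14099637  6.83653867] [0.84893316 1.14974545 0.12834505] [ 0.56550916 -0.15206864  0.14014092]
top 57 325 152
```

View pics/b_top.png

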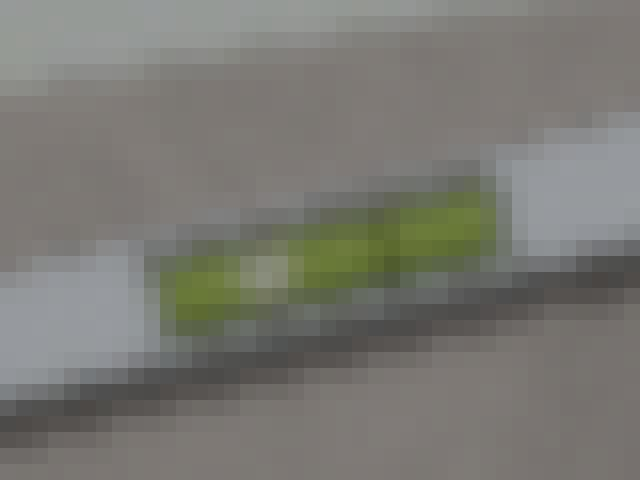

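Vial spans x 160–495 px (middle 327). The bubble at (267,273) is about +13 mm off, so about 2.05 rad clockwise is needed.

Emit:
play_rows --steps '[{"claw": 255,"dp": [0,0,-0.0015],"angular": [0,0,6]},{"claw": 255,"dp": [0,0,-0.0005],"angular": [0,0,7]},{"claw": 255,"dp": [0,0,-0.0005],"angular": [0,0,7]},{"claw": 255,"dp": [0,0,-0.0005],"angular": [0,0,7]},{"claw": 255,"dp": [0,0,-0.0005],"angular": [0,0,7]},{"claw": 255,"dp": [0,0,-0.0005],"angular": [0,0,7]},{"claw": 255,"dp": [0,0,-0.0005],"angular": [0,0,7]},{"claw": 255,"dp": [0,0,-0.0005],"angular": [0,0,7]}]'

```text
clock: 12.3
tcp_pos: [0.5643, -0.1494, 0.1442]
orientation: [-0.001, 0.127, 0.992, 0.002]
wrist_force: [-5.0, 12.0, 5.0]
finger_gap: 0.0132
```

Emit:
play_rows --steps '[{"claw": 255,"dp": [0,0,-0.0005],"angular": [0,0,7]},{"claw": 255,"dp": [0,0,-0.0005],"angular": [0,0,7]},{"claw": 255,"dp": [0,0,-0.0005],"angular": [0,0,7]},{"claw": 255,"dp": [0,0,-0.0005],"angular": [0,0,7]},{"claw": 255,"dp": [0,0,-0.0005],"angular": [0,0,7]},{"claw": 255,"dp": [0,0,-0.0005],"angular": [0,0,7]},{"claw": 255,"dp": [0,0,-0.0005],"angular": [0,0,7]},{"claw": 255,"dp": [0,0,-0.0005],"angular": [0,0,5]}]'

```text
clock: 12.97
tcp_pos: [0.5655, -0.1468, 0.1481]
orientation: [-0.003, 0.563, 0.827, 0.004]
wrist_force: [-0.6, 18.7, 2.9]
finger_gap: 0.0133
```

Emit:
play_rows --steps '[{"claw": 255,"dp": [0,0,0],"angular": [0,0,2]},{"claw": 255,"dp": [0,0,0],"angular": [0,0,2]},{"claw": 255,"dp": [0,0,0],"angular": [0,0,0]},{"claw": 255,"dp": [0,0,0],"angular": [0,0,0]},{"claw": 255,"dp": [0,0,0],"angular": [0,0,0]},{"claw": 255,"dp": [0,0,0],"angular": [0,0,0]},{"claw": 255,"dp": [0,0,0],"angular": [0,0,0]},{"claw": 255,"dp": [0,0,0],"angular": [0,0,0]}]'

```text
clock: 13.63
tcp_pos: [0.566, -0.1468, 0.1484]
orientation: [-0.002, 0.589, 0.808, 0.005]
wrist_force: [0.2, 19.1, 4.9]
finger_gap: 0.013
```

Emit:
play_rows --steps '[{"claw": 255,"dp": [0,0,0],"angular": [0,0,0]},{"claw": 255,"dp": [0,0,0],"angular": [0,0,0]},{"claw": 255,"dp": [0,0,0],"angular": [0,0,0]},{"claw": 255,"dp": [0,0,0],"angular": [0,0,0]},{"claw": 255,"dp": [0,0,0],"angular": [0,0,0]},{"claw": 255,"dp": [0,0,0],"angular": [0,0,0]},{"claw": 255,"dp": [0,0,0],"angular": [0,0,0]},{"claw": 255,"dp": [0,0,0],"angular": [0,0,0]}]'

```text
clock: 14.3
tcp_pos: [0.566, -0.1468, 0.1484]
orientation: [-0.002, 0.589, 0.808, 0.005]
wrist_force: [0.1, 18.2, 4.4]
finger_gap: 0.0134
```

Emit:
play_rows --steps '[{"claw": 255,"dp": [0,0,0],"angular": [0,0,0]},{"claw": 255,"dp": [0,0,0],"angular": [0,0,0]},{"claw": 255,"dp": [0,0,0],"angular": [0,0,0]},{"claw": 255,"dp": [0,0,0],"angular": [0,0,0]},{"claw": 255,"dp": [0,0,0],"angular": [0,0,0]},{"claw": 255,"dp": [0,0,0],"angular": [0,0,0]},{"claw": 255,"dp": [0,0,0],"angular": [0,0,0]},{"claw": 255,"dp": [0,0,0],"angular": [0,0,0]}]'

```text
clock: 14.97
tcp_pos: [0.566, -0.1468, 0.1484]
orientation: [-0.002, 0.589, 0.808, 0.005]
wrist_force: [0.6, 18.6, 4.9]
finger_gap: 0.0134
```

```bash
python3 - <<'E'
from bub import *
s=env.get_state();print(s["wrist_force"],s["ft_torque"],s["tcp_pos"])
p,g,c=bub()
import os; os.rename("pics/b_top.png","pics/b2.png")
E
```

```text
[ 0.61787053 18.64334169  4.88006061] [3.94084968 0.28737397 0.05206308] [ 0.56602402 -0.14681038  0.14839741]
top 58 325 152
```

View pics/b2.png

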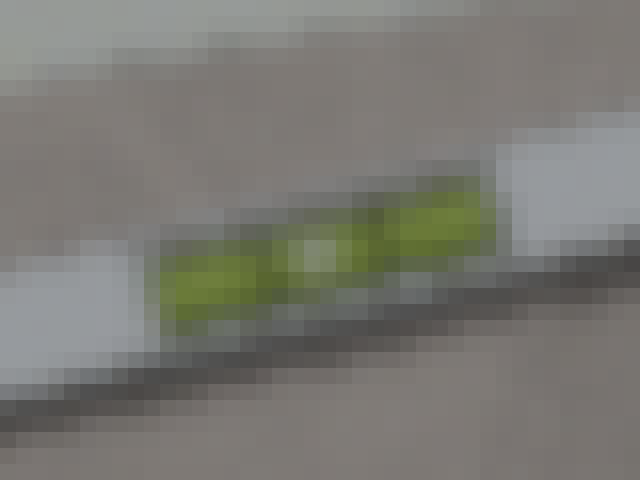

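The bubble is at x 319, midway between the lines at 265 and 380, so it is centred to about 1 mm. I release and rise.

Emit:
play_rows --steps '[{"claw": 150,"dp": [0,0,0],"angular": [0,0,0]},{"claw": 150,"dp": [0,0,0],"angular": [0,0,0]},{"claw": 150,"dp": [0,0,0],"angular": [0,0,0]},{"claw": 150,"dp": [0,0,0],"angular": [0,0,0]},{"claw": 150,"dp": [0,0,-0.02],"angular": [0,0,0]},{"claw": 150,"dp": [0,0,-0.03],"angular": [0,0,0]},{"claw": 150,"dp": [0,0,-0.03],"angular": [0,0,0]},{"claw": 150,"dp": [0,0,-0.03],"angular": [0,0,0]}]'

```text
clock: 15.68
tcp_pos: [0.5655, -0.153, 0.2594]
orientation: [0.0, 0.591, 0.807, -0.0]
wrist_force: [0.7, 0.4, 0.0]
finger_gap: 0.0354
```

Emit:
play_rows --steps '[{"claw": 255,"dp": [0,0,0],"angular": [0,0,0]},{"claw": 255,"dp": [0,0,0],"angular": [0,0,0]},{"claw": 255,"dp": [0,0,0],"angular": [0,0,0]},{"claw": 255,"dp": [0,0,0],"angular": [0,0,0]},{"claw": 255,"dp": [0,0,0],"angular": [0,0,0]},{"claw": 255,"dp": [0,0,0],"angular": [0,0,0]},{"claw": 255,"dp": [0,0,0],"angular": [0,0,0]},{"claw": 255,"dp": [0,0,0],"angular": [0,0,0]}]'

```text
clock: 16.35
tcp_pos: [0.5655, -0.1522, 0.2576]
orientation: [-0.0, 0.591, 0.807, -0.0]
wrist_force: [0.2, -0.6, -0.0]
finger_gap: 0.0001
```

```bash
python3 - <<'E'
from bub import *
s=env.get_state();q=s["orientation"];print(s["wrist_force"],s["tcp_pos"],s["finger_gap"],q)
p,g,c=bub()
P=cloud(c,env.read_camera("top")[1])
m=(P[...,2]>.13)&(P[...,2]<.155)&(np.hypot(P[...,0]-.641,P[...,1]-.0155)<.12)&(P[...,0]>.6)
n,l,st,_=cv2.connectedComponentsWithStats(m.astype(np.uint8)); m=l==1+np.argmax(st[1:,4])
print(m.sum(),P[m].mean(0),cv2.minAreaRect(P[m][:,:2].astype(np.float32)))
yaw=2*np.arctan2(q[2],q[1]); t=np.array([0.626,0.0735])-s["tcp_pos"][:2]
print(np.degrees(yaw),"tool dx,dy",t@[np.cos(yaw),np.sin(yaw)],t@[np.sin(yaw),-np.cos(yaw)])
T=P[160:170,:]; 
b=(P[...,2]>.09)&(P[...,2]<.125)&(np.hypot(P[...,0]-.5855,P[...,1]+.021)<.19)
A=P[b]
for _ in range(6):
    X=np.c_[A[:,:2],np.ones(len(A))]; co=np.linalg.lstsq(X,A[:,2],rcond=None)[0]; e=A[:,2]-X@co; A=A[abs(e)<2*e.std()]
print("plane",co,e.std())
import os; os.rename("pics/b_top.png","pics/b3.png")
E
```

```text
[ 0.22785908 -0.64567986 -0.02725521] [ 0.5654697  -0.15223892  0.25764236] 0.00012577514342263188 [-4.35615983e-04  5.90614834e-01  8.06953475e-01 -1.34154919e-04]
top 58 325 152
503 [0.64050183 0.01801107 0.14161434] ((0.64140784740448, 0.017663605511188507), (0.03137265145778656, 0.21996675431728363), 15.304107666015625)
107.59868961060445 tool dx,dy 0.19687257293180851 0.12594907042435285
plane [-0.00225863  0.00469177  0.11265853] 0.0031521710583085048
```

View pics/b3.png

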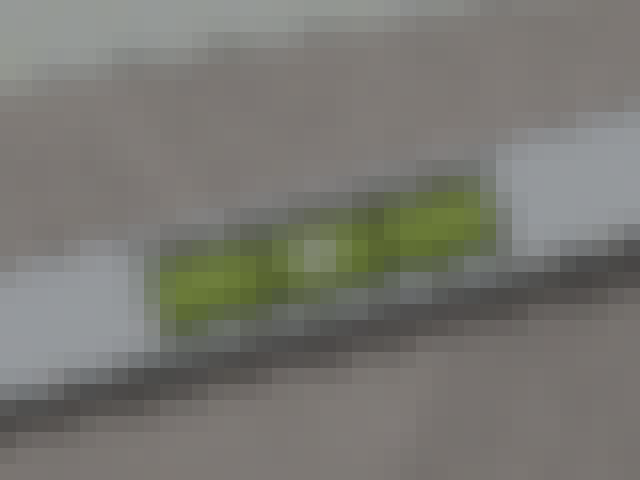

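The bubble is still centred after release (x ≈ 317). I move over the level, 60 mm towards the hinge from its middle.

Emit:
play_rows --steps '[{"claw": 255,"dp": [0.0246,0.0157,0],"angular": [0,0,0]},{"claw": 255,"dp": [0.0246,0.0157,0],"angular": [0,0,0]},{"claw": 255,"dp": [0.0246,0.0157,0],"angular": [0,0,0]},{"claw": 255,"dp": [0.0246,0.0157,0],"angular": [0,0,0]},{"claw": 255,"dp": [0.0246,0.0157,0],"angular": [0,0,0]},{"claw": 255,"dp": [0.0246,0.0157,0],"angular": [0,0,0]},{"claw": 255,"dp": [0.0246,0.0157,0],"angular": [0,0,0]},{"claw": 255,"dp": [0.0246,0.0157,0],"angular": [0,0,0]}]'

```text
clock: 17.12
tcp_pos: [0.6261, 0.0747, 0.2583]
orientation: [0.0, 0.591, 0.807, 0.0]
wrist_force: [0.8, -0.1, 0.4]
finger_gap: -0.0001
```

Emit:
play_rows --steps '[{"claw": 255,"dp": [0,0,0],"angular": [0,0,0]},{"claw": 255,"dp": [0,0,0.02],"angular": [0,0,0]},{"claw": 255,"dp": [0,0,0.02],"angular": [0,0,0]},{"claw": 255,"dp": [0,0,0.02],"angular": [0,0,0]},{"claw": 255,"dp": [0,0,0.02],"angular": [0,0,0]},{"claw": 255,"dp": [0,0,0.02],"angular": [0,0,0]},{"claw": 255,"dp": [0,0,0],"angular": [0,0,0]},{"claw": 255,"dp": [0,0,0],"angular": [0,0,0]}]'

```text
clock: 17.78
tcp_pos: [0.6249, 0.0729, 0.1573]
orientation: [-0.001, 0.591, 0.807, -0.001]
wrist_force: [0.6, 0.4, 0.1]
finger_gap: 0.0003
```

Emit:
play_rows --steps '[{"claw": 255,"dp": [0,0,0.001],"angular": [0,0,0]},{"claw": 255,"dp": [0,0,0.001],"angular": [0,0,0]},{"claw": 255,"dp": [0,0,0.001],"angular": [0,0,0]},{"claw": 255,"dp": [0,0,0.001],"angular": [0,0,0]},{"claw": 255,"dp": [0,0,0.001],"angular": [0,0,0]},{"claw": 255,"dp": [0,0,0.001],"angular": [0,0,0]},{"claw": 255,"dp": [0,0,0],"angular": [0,0,0]},{"claw": 255,"dp": [0,0,0],"angular": [0,0,0]}]'

```text
clock: 18.45
tcp_pos: [0.6258, 0.0733, 0.1521]
orientation: [-0.0, 0.591, 0.807, -0.0]
wrist_force: [0.0, 0.1, 0.4]
finger_gap: 0.0001
```

Emit:
play_rows --steps '[{"claw": 255,"dp": [0,0,0.0007],"angular": [0,0,0]},{"claw": 255,"dp": [0,0,0.0007],"angular": [0,0,0]},{"claw": 255,"dp": [0,0,0.0007],"angular": [0,0,0]},{"claw": 255,"dp": [0,0,0.0007],"angular": [0,0,0]},{"claw": 255,"dp": [0,0,0],"angular": [0,0,0]},{"claw": 255,"dp": [0,0,0],"angular": [0,0,0]},{"claw": 255,"dp": [0,0,0],"angular": [0,0,0]},{"claw": 255,"dp": [0,0,0],"angular": [0,0,0]}]'

```text
clock: 19.12
tcp_pos: [0.6259, 0.0732, 0.1497]
orientation: [0.0, 0.591, 0.807, 0.0]
wrist_force: [-1.9, 1.1, 5.0]
finger_gap: 0.0002
```

Emit:
play_rows --steps '[{"claw": 255,"dp": [0,0,0.0003],"angular": [0,0,0]},{"claw": 255,"dp": [0,0,0.0003],"angular": [0,0,0]},{"claw": 255,"dp": [0,0,0],"angular": [0,0,0]},{"claw": 255,"dp": [0,0,0],"angular": [0,0,0]},{"claw": 255,"dp": [0,0,0],"angular": [0,0,0]},{"claw": 255,"dp": [0,0,0],"angular": [0,0,0]},{"claw": 255,"dp": [0,0,0],"angular": [0,0,0]},{"claw": 255,"dp": [0,0,0],"angular": [0,0,0]}]'

```text
clock: 19.78
tcp_pos: [0.6259, 0.0733, 0.1497]
orientation: [0.0, 0.591, 0.807, 0.0]
wrist_force: [-2.8, 0.6, 7.3]
finger_gap: 0.0001
```

Emit:
play_rows --steps '[{"claw": 255,"dp": [0,0,0.0003],"angular": [0,0,0]},{"claw": 255,"dp": [0,0,0.0003],"angular": [0,0,0]},{"claw": 255,"dp": [0,0,0],"angular": [0,0,0]},{"claw": 255,"dp": [0,0,0],"angular": [0,0,0]},{"claw": 255,"dp": [0,0,0],"angular": [0,0,0]},{"claw": 255,"dp": [0,0,0],"angular": [0,0,0]},{"claw": 255,"dp": [0,0,0],"angular": [0,0,0]},{"claw": 255,"dp": [0,0,0],"angular": [0,0,0]}]'

```text
clock: 20.45
tcp_pos: [0.6259, 0.0733, 0.1497]
orientation: [0.001, 0.591, 0.807, 0.0]
wrist_force: [-3.7, -0.8, 10.9]
finger_gap: 0.0
```

Emit:
play_rows --steps '[{"claw": 255,"dp": [0,0,0],"angular": [0,0,0]},{"claw": 255,"dp": [0,0,0],"angular": [0,0,0]},{"claw": 255,"dp": [0,0,0],"angular": [0,0,0]},{"claw": 255,"dp": [0,0,0],"angular": [0,0,0]},{"claw": 255,"dp": [0,0,0],"angular": [0,0,0]},{"claw": 255,"dp": [0,0,0],"angular": [0,0,0]},{"claw": 255,"dp": [0,0,0],"angular": [0,0,0]},{"claw": 255,"dp": [0,0,0],"angular": [0,0,0]}]'

```text
clock: 21.12
tcp_pos: [0.6259, 0.0733, 0.1497]
orientation: [0.001, 0.591, 0.807, 0.0]
wrist_force: [-3.9, -0.1, 9.7]
finger_gap: -0.0004
```

```bash
python3 - <<'E'
from h import *
s=env.get_state();print(s["wrist_force"],s["tcp_pos"],s["clock"])
a=[]
for n in("top","side"):
    p,d,c=grab(n); u,v=proj(c,(0.6411,0.0145,.135)).astype(int); w=(40,30) if n=="side" else (20,15)
    a.append(cv2.resize(p[v-w[1]:v+w[1],u-w[0]:u+w[0],::-1],(400,300),interpolation=0))
    P=cloud(c,d); m=(P[...,2]>.195)&(P[...,2]<.23)&(np.hypot(P[...,0]-.486,P[...,1]+.06)<.03); print(n,"post",m.sum(),P[m].mean(0) if m.any() else 0)
cv2.imwrite("pics/f.png",cv2.hconcat(a))
E
```

```text
[-3.89179015 -0.07535145  9.69240287] [0.62591847 0.07327227 0.14970777] 21.1167
top post 29 [ 0.48641975 -0.06016896  0.21592789]
side post 41 [ 0.48347261 -0.06176022  0.21005065]
```

View pics/f.png

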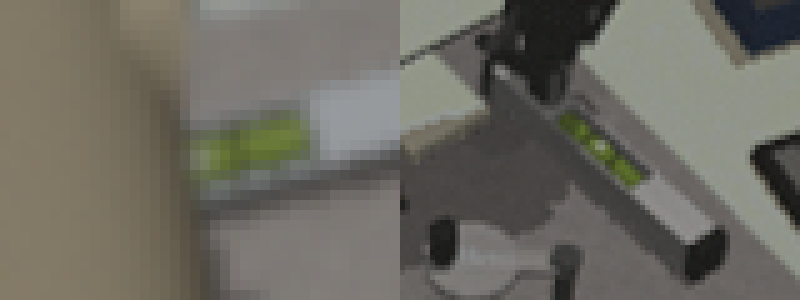

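The fingers press the level at about 10 N. In the side view the bubble at (601,146) is midway along the vial (560,115)–(645,180), and the lever is still open at about 2.1 rad. I hand in now.

```bash
python3 -c "
from workcell import env
print(env.hand_in()); s=env.get_state(); print(s['clock'],s['wrist_force'])"
```

```text
the job is handed in; nothing more can be done
None
the job is handed in; nothing more can be done
```

I swung the cam lever open by its post and turned the knob about 108° clockwise (measured at the gripper) in one grasp. After letting go, I pressed the level down with closed fingers and handed the job in while still pressing, at about 21 s.

Last checks before hand-in:
- **Push:** about 9.7 N downward, with about 4 N sideways at the wrist.
- **Bubble:** centred between its lines to about 1 mm in the top view after letting go of the knob. While pressing, the side view still shows it in the middle of the vial.
- **Shelf:** the depth plane fit gave a slope of about 0.005 rad, but it is noisy (about 3 mm scatter).
- **Lever:** about 2.1 rad, worked out from the measured position of its post.
- **Level:** the depth fit before pressing put it about 2 mm from where it started, which is within the noise.

I did not measure the other objects again, though I saw no sign of contact with them. No check failed or disagreed, and the hand-in reported no verdict.

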